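Put a bottle away in the tilt-out pocket of a sample cabinet

ROBOT

A 7-joint arm with a two-finger parallel gripper is mounted at the origin on a cart in front of the work surface, level with it; the furniture and walls round the work are solid. World frame = base frame: x ahead of the robot, y to its left, z up, the work surface at z = 0. Lengths are in m, angles in rad, forces in N, time in s.
With the tool pointing down it reaches from about 0.4 to 0.85 m from the base axis. Payload 4.5 kg.
Tool frame: the origin (TCP) lies at the very end of the fingers, on their centre line; the grasp point (between the pads) lies 19 mm behind it; z points along the fingers, y is the line along which they close (so a half turn about z gives the same grasp; the last joint's range is limited). The gripper opens to 88 mm and grips with 3 to 60 N. Pads are 18 mm wide; open, the fingers measure 123 mm over their backs; the gripper's body (75 mm by 187 mm) begins 45 mm behind the grasp point.
Start: joints at [-1.18, 0.689, -0.195, 1.565, 0.157, 0.902, -0.215], TCP at [0.218, 0.586, 0.239] pointing down, gripper open.
Joint ranges: [-3.01, 3.01], [-0.46, 2.08], [-1.47, 1.51], [0.13, 2.56], [-1, 4.14], [0.04, 2.09], [-2.66, 2.66]. Speed limits (rad/s): [2.57, 2.57, 3.14, 3.14, 3.14, 3.14, 3.14].

INTERFACE

Orientations are given as a unit quaternion [x, y, z, w].
In Python, from plant import r gives the robot as it stands. The module is installed in compiled form; this text tells all that it offers.
- The arm moves only by the tool step_arm, never from a script. Its argument "increments" is a list of rows, each a list of 2 entries, a list of its own where there are three numbers: the shift along the world's x, y, z in cm, then the turn, a rotation vector about the world's x, y, z in degrees. A call has exactly 10 rows; each row shifts and turns the commanded pose from where the row before left it; what a row does not reach is not made up. A row lasts 1/10 s, in which the tool goes at most 50 mm and 8.59 degrees, less where a joint would pass 70% of its speed; a pose out of reach is approached as far as the arm can. A call is refused whole if a number of a shift passes 5 or a number of a turn 8.59, either way. A call with a gripper value outside its range is refused whole. "fingers" is the opening, from 0 (shut) to 1 (fully open), set as the call begins (left out, the last holds). The fingers move at their own pace and stop on an object; "grip_force" is the grip in N (left out, the last holds). Time passes only in rows, so rows that do not move let the fingers close, or fill a call up. It gives the time, the measured TCP pose, the force, the opening and the grip force at its end, in the units of the state.
- r.get_state(): the state, without advancing time (a new reading comes with each control period).
- r.snapshot(name): name is "side" or "top" or "wrist"; returns (picture, depth): 420x560x3 uint8, red, green, blue; 420x560 float32, m along the optical axis (not along the pixel's ray), 0 where there is no reading.
- r.calibration(name): a dict with "fov_y" (degrees; the focal length in pixels is half the picture's height over the tangent of half this angle, whatever the lens; pixels are square), "cx", "cy" (the principal point, pixels), "k1" (the pictures are not rectified: a ray, as slopes to the right and down, at radius r is drawn at 1 + k1 r^2 times it, then the intrinsics apply), "R" (3x3) and "t" (3): a world point X has camera coordinates R X + t. Camera axes: x right, y down, z forward; pixel columns grow to the right and rows downward; lengths in m; the calibration is good to about 2 mm. A picture is of the moment at which its call begins: read the wrist's pose just before it. calibration takes no time and is no camera call; for the wrist camera it gives the pose at the moment of the call.
- r.finish_job(): hands the job in; it is judged then, once.
The state is a dict: "clock": time; "q": joint angles; "qd": joint speeds; "joint_torque": joint torques, N m; "tool_pos": TCP position; "eef_rot": TCP orientation; "contact_force": force on the tool from outside, world axes, zero at the start; "moment": the same for the moment, N m; "opening": opening from 0.0 (shut) to 1.0 (fully open); "finger_force": force on a finger pad.
Only numpy, scipy, OpenCV 4.12 (cv2) and the standard library are available. Lean on these libraries where they do the work, as an engineer would, in place of code of your own. Each camera call takes 0.05 s, during which the arm holds its last target. There are 200 camera calls.

TASK

Put the full, capped bottle that stands on the table top away as a retained sample. Squeeze the two finger tabs on the front of the small sheet-metal cabinet towards each other to unlatch its tilt-out pocket, tip the pocket well out, slide the bottle in at the pocket's slant and stand it on the pocket's floor beside the bottle already there, and let go. Then push the pocket shut until it latches, so that both bottles stand upright inside; do not knock over or shift the empty bottle, the tape roll or the loose cap.

Things in the scene. Friction and masses are not known exactly. Their poses are not given: they have to be found in the camera images.
- cabinet: Fixed grey sheet-metal cabinet, 110 mm deep (x) x 170 mm wide (y) x 209 mm high, standing on the table. Origin: centre of its underside; x points from its open front to its back, y to its left as seen from the front, z up. Its front plane is at x = -55 mm, its flat roof spans z = 203 to 209 mm and x = -55 to +55 mm. The front is closed by the tilt-out pocket; side jambs stand at y = +-72 to 85 mm.
- pocket (a joint): Tilt-out pocket of the cabinet: 0 rad shut and latched, grows as its top tips out towards the front, stop at 0.66 rad. Hinge axis: along the cabinet's y at x = -52, z = 14 mm of the cabinet frame. Light (about 0.5 kg without bottles); past about 0.45 rad it falls open to the stop by itself and stays there. Latched by two spring bolts that catch behind the jambs; shutting it takes a push of about 10 to 15 N near its top until the bolts snap out (joint below about 0.01 rad).
- pocket_floor (a point): Centre of the pocket's inner floor, 46 mm behind the hinge axis. Axes turn with the pocket: x to its back wall, y left, z up along it (the cabinet's axes when shut). Inside: x -43 mm (front panel) to +43 mm (back wall), y +-68 mm; back and side walls 118 mm high; the flat front panel (6 mm thick, 142 mm wide) reaches z = 176 mm, beside a bottle's cap. Tipped out, the mouth is uncovered.
- panel_top (a point): Middle of the front panel's outer face at its top edge (176 mm from the hinge axis). Axes as pocket_floor. The place to push the pocket shut is here or up to 60 mm lower; between the tabs there is a gap of 45 mm.
- tab_left (a joint): Travel of the left finger tab: 0 sprung out (latched), 0.0085 m when squeezed fully towards the middle; it must be in by more than 6 mm to free its bolt. Spring 2 N to 4 N. Both tabs spring out by themselves.
- tab_right (a joint): The same for the right finger tab (it moves to the left).
- tab_left_grip (a point): Centre of the outer face of the left finger tab, a black upright fin that stands 26 mm out from the front panel and is 32 mm high and 7 mm thick. Axes as pocket_floor: y is the squeezing direction, z runs along the fin's height. The point lies 13 mm in front of the panel's outer face and 16 mm below the fin's top, which is level with the panel's top edge. The tabs are 59 mm apart over their outer faces, 42 mm when squeezed; free room beside, in front of and above them.
- tab_right_grip (a point): The same point on the outer face of the right finger tab.
- bottle_sample: The full bottle to put away, labelled, with a screw cap: 166 mm high, body 54 mm in diameter up to about 90 mm and tapering above, cap 29 mm in diameter from 146 to 166 mm, about 0.33 kg (0.26 to 0.43). Held by the cap it can swing about the line between the fingers. Origin: centre of its base, z along its axis. It stands on the table top along the front edge.
- bottle_retained: An equal bottle that already stands in the left half of the pocket, inside the cabinet; loose. Origin: centre of its base.
- labeller: Fixed labelling machine behind the strip of table where the bottles stand, an obstacle on the way across. Origin: centre of its underside; x to the back, y left. Its sloping control housing begins 345 mm in front of the origin, reaches 400 mm to the left and 500 mm to the right of it and rises to 190 mm; hand clamps 155 mm in front of the origin rise to 300 mm. Cross in front of it or well above.
- bottle_empty: Clear empty bottle without a cap, 148 mm high, 54 mm in diameter, standing on the table's front edge; light. Leave it alone. Origin: centre of its base.
- tape_clear: Roll of packing tape, 96 mm in diameter, 48 mm high, lying flat on the table. Leave it alone.
- cap_stray: Loose bottle cap, 29 mm in diameter, 17 mm high, on the table. Leave it alone.

How it is judged:
By the outcome, as a careful person would: the job done as asked, in the order asked, and still so for the second after the job is handed in, with the robot touching nothing.
It also fails if it takes over 67 s, if anything falls off the work surface, if the arm or the gripper's body presses on something with over 40 N, if the wrist force passes 120 N, or if a joint passes its speed limit or range.

## Working session

There is one attempt and no reset: what is moved stays moved. The work goes in short steps, Python scripts to look and compute and a tool call to move; the robot and the scene stay as the last step left them, time stands still between calls to the robot, and variables do not carry over. Pictures are saved under pics/ and viewed, at most 10 in all, crops included, and the job is handed in when it is done.

Besides the shell and the picture viewer there is one more tool, called after "Request:" as name([rows], argument=value, ...), one row to a line, values as JSON. step_arm: Moves the arm, as the interface text tells. Its arguments: {"type":"object","properties":{"increments":{"type":"array","items":{"type":"array"}},"fingers":{"type":"number"},"grip_force":{"type":"number"}},"required":["increments"]}

```bash
mkdir -p pics; cat > h.py <<'E'
import numpy as np, cv2
from plant import r
def snap(name,fn=None):
    c=r.calibration(name); im,d=r.snapshot(name)
    if fn: cv2.imwrite('pics/'+fn,im[:,:,::-1])
    return im,d,c
def ray(c,u,v):
    f=210/np.tan(np.radians(c['fov_y'])/2)
    K=np.array([[f,0,c['cx']],[0,f,c['cy']],[0,0,1]])
    p=cv2.undistortPoints(np.array([[[u,v]]],float),K,np.array([c['k1'],0,0,0,0.]))[0,0] 
    R=np.array(c['R']);t=np.array(c['t'])
    return -R.T@t, R.T@np.array([p[0],p[1],1])
def onz(c,u,v,z):
    o,d=ray(c,u,v); return o+d*(z-o[2])/d[2]
def atd(c,d,u,v):
    o,w=ray(c,u,v); return o+w*d[int(v),int(u)]
E
python3 - <<'E'
from h import *
ims=[]
for n in('side','top','wrist'):
    im,d,c=snap(n,n+'0.png'); np.savez(n+'0.npz',im=im,d=d,**c); print(n,c['t'],c['fov_y'],c['k1'],(-np.array(c['R']).T@np.array(c['t'])).round(3))
s=r.get_state();print(s['clock'],s['tool_pos'],s['eef_rot'],s['contact_force'])
E
```

```text
side [-0.22570142  0.35214081  0.99804945] 44.86675981758872 -0.17656849330254532 [-0.534 -0.584  0.738]
top [0.12184324 0.60299131 1.061238  ] 54.04749911661583 0.04345240789082813 [0.228 0.107 1.201]
wrist [-0.62437323 -0.04132968  0.3909607 ] 64.04036421949833 0.01516362194184438 [0.145 0.613 0.384]
0.15 [0.21816912 0.58518991 0.2381055 ] [ 1.77411458e-01  9.84136531e-01 -6.76586147e-04 -7.67499600e-05] [-1.12095983 -0.06963203  0.29495006]
```

View pics/top0.png

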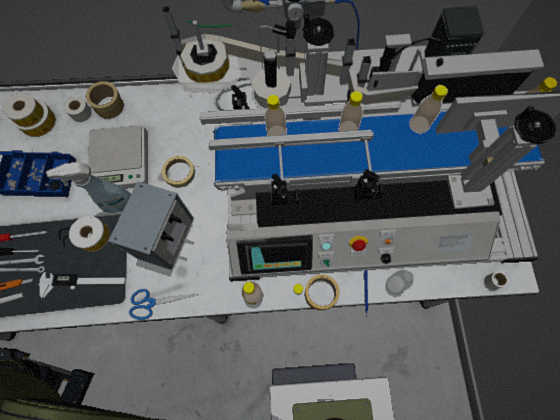

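View pics/side0.png

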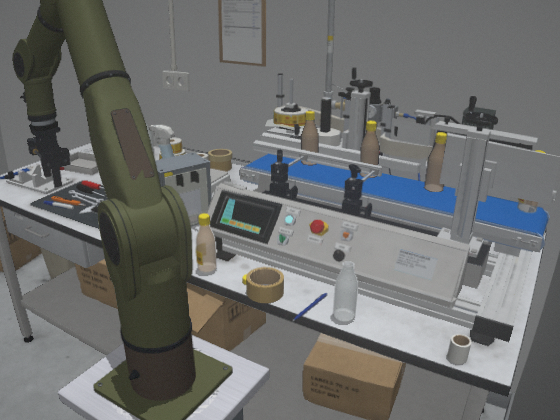

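The top view shows the cabinet roof at about (150,220) with its front and dark tabs facing right (around (175,235)). The sample bottle is at (252,292), the loose cap at (298,289), the tape roll at (322,292) and the empty bottle at (400,282). The side view shows the sample bottle with a yellow cap at (204,220).

```bash
python3 - <<'E'
import numpy as np,cv2
from h import *
z=np.load('top0.npz');im,d,c=z['im'],z['d'],z
cv2.imwrite('pics/topcrop.png',cv2.resize(im[165:315,90:290,::-1],(800,600),interpolation=cv2.INTER_CUBIC))
# roof points: world z 0.19..0.225 in the region
f=lambda u,v:atd(c,d,u,v)
P=np.array([[*f(u,v),u,v] for v in range(165,300) for u in range(95,215)])
m=(P[:,2]>.196)&(P[:,2]<.222)
M=np.zeros((420,560),np.uint8);M[P[m,4].astype(int),P[m,3].astype(int)]=1
n,l,s,_=cv2.connectedComponentsWithStats(M);k=1+np.argmax(s[1:,4]);print(s[k])
ys,xs=np.where(l==k);Q=np.array([onz(c,u,v,.209)[:2] for u,v in zip(xs,ys)],np.float32)
print('roof',cv2.minAreaRect(Q),cv2.boxPoints(cv2.minAreaRect(Q)), P[m,2].mean())
# yellow caps
h=cv2.cvtColor(im,cv2.COLOR_RGB2HSV);Y=cv2.inRange(h,(22,150,120),(35,255,255))
n,l,s,ce=cv2.connectedComponentsWithStats(Y)
for i in range(1,n):
    if s[i,4]>20: u,v=ce[i];print(s[i],ce[i].round(1),f(u,v).round(3),onz(c,u,v,.16).round(3))
E
```

```text
[ 108  181   70   74 2836]
roof ((0.5775516033172607, 0.4454079270362854), (0.1146986111998558, 0.1698276847600937), 67.58670806884766) [[0.47718593 0.4247673 ]
 [0.6341844  0.3600146 ]
 [0.67791724 0.46604857]
 [0.5209188  0.5308013 ]] 0.20799179540136656
[545  77  12  11  95] [550.3  82.1] [ 0.789 -0.551  0.368] [ 0.929 -0.715  0.16 ]
[435  85  13  10  98] [440.9  89.9] [ 0.79  -0.296  0.366] [ 0.929 -0.396  0.16 ]
[350  92  12  10  93] [356.1  96.2] [ 0.787 -0.095  0.367] [ 0.926 -0.145  0.16 ]
[267  95  12  10  91] [272.6  99.4] [0.793 0.102 0.366] [0.932 0.101 0.16 ]
[349 236  19   9  65] [357.4 239. ] [ 0.489 -0.091  0.18 ] [ 0.494 -0.095  0.16 ]
[243 282  11  11  98] [248.2 287.1] [0.388 0.193 0.165] [0.389 0.194 0.16 ]
[294 284   9  10  72] [297.8 288.4] [0.398 0.065 0.013] [0.377 0.07  0.16 ]
```

View pics/topcrop.png

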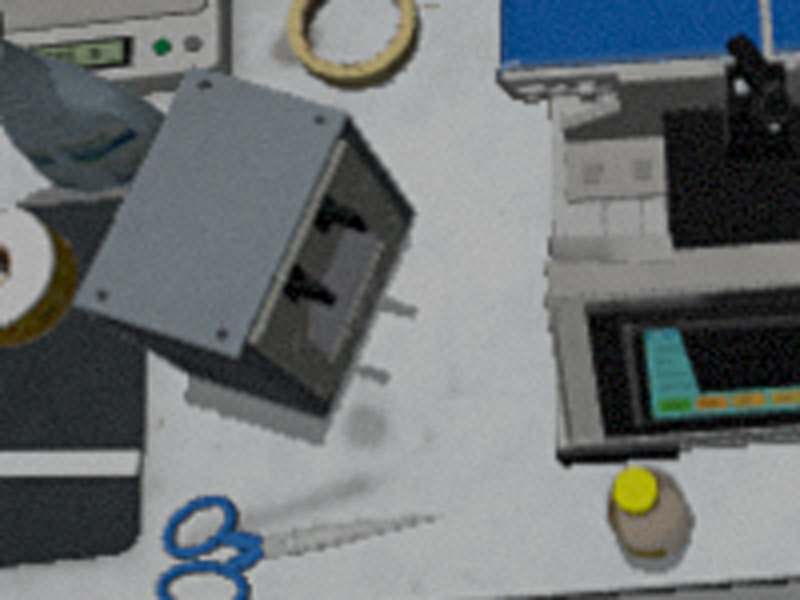

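The crop shows the cabinet's front facing right and slightly down, with two black tabs at about crop (345,215) and (310,285). Roof fit: centre (0.578,0.445), yaw 67.6°, size 115 x 170 mm at z 0.208, which matches the given dimensions. I'll go above the tabs with the finger line across them.

Request:
step_arm([
  [[1.7,-1.1,1.1],[0,0,8]],
  [[1.7,-1.1,1.1],[0,0,8]],
  [[1.7,-1.1,1.1],[0,0,8]],
  [[1.7,-1.1,1.1],[0,0,8]],
  [[1.7,-1.1,1.1],[0,0,8]],
  [[1.7,-1.1,1.1],[0,0,8]],
  [[1.7,-1.1,1.1],[0,0,8]],
  [[1.7,-1.1,1.1],[0,0,8]],
  [[1.7,-1.1,1.1],[0,0,8]],
  [[1.7,-1.1,1.1],[0,0,8]],
], fingers=1)

```text
clock: 1.15
tool_pos: [0.389, 0.4748, 0.3488]
eef_rot: [-0.499, 0.867, -0.0, -0.0]
contact_force: [0.3, -0.2, 0.4]
opening: 1.004
finger_force: 0.0
```

Request:
step_arm([
  [[1.8,-1.07,0],[0,0,4]],
  [[1.8,-1.07,0],[0,0,4]],
  [[1.8,-1.07,0],[0,0,0]],
  [[1.8,-1.07,0],[0,0,0]],
  [[1.8,-1.07,0],[0,0,0]],
  [[1.8,-1.07,0],[0,0,0]],
  [[1.8,-1.07,0],[0,0,0]],
  [[1.8,-1.07,0],[0,0,0]],
  [[1.9,-1.04,0],[0,0,0]],
  [[0,0,0],[0,0,0]],
])

```text
clock: 2.15
tool_pos: [0.5544, 0.3766, 0.3476]
eef_rot: [-0.553, 0.833, -0.001, -0.0]
contact_force: [-0.1, -0.4, -0.8]
opening: 0.999
finger_force: 0.0
```

```bash
python3 - <<'E'
from h import *
z=np.load('top0.npz')
for u,v in((176,219),(167.5,236)): print(onz(z,u,v,.19).round(3))
C=np.array([.5775,.4454]);x=np.array([.381,.924]);y=np.array([-.924,.381])
for s in(1,-1): print('pred fin mid',(C-.068*x+s*.026*y).round(3))
im,d,c=snap('wrist','w1.png');np.savez('w1.npz',im=im,d=d,**c)
s=r.get_state();print(s)
E
```

```text
[0.571 0.369 0.19 ]
[0.527 0.39  0.19 ]
pred fin mid [0.528 0.392]
pred fin mid [0.576 0.373]
{'clock': 2.2, 'q': array([-0.36463474,  0.71597181, -0.64919487,  1.24429016,  0.4225237 ,
        1.31602808,  1.74885811]), 'qd': array([-0.03096267, -0.01510074, -0.04444669,  0.02675894, -0.01915664,
       -0.00356509, -0.00772681]), 'joint_torque': array([  1.52781688, -54.51851606,  -5.65288827, -17.93331027,
         0.27486233,   0.11653623,   0.08905865]), 'tool_pos': array([0.55210596, 0.37848024, 0.34791583]), 'eef_rot': array([-5.54731624e-01,  8.32029106e-01, -2.00366384e-04, -5.92516970e-04]), 'contact_force': array([-0.51140123,  0.47182144,  0.51643515]), 'moment': array([0.06248247, 0.0279767 , 0.04148357]), 'finger_force': 0.0, 'opening': 0.9982989870937409}
```

View pics/w1.png

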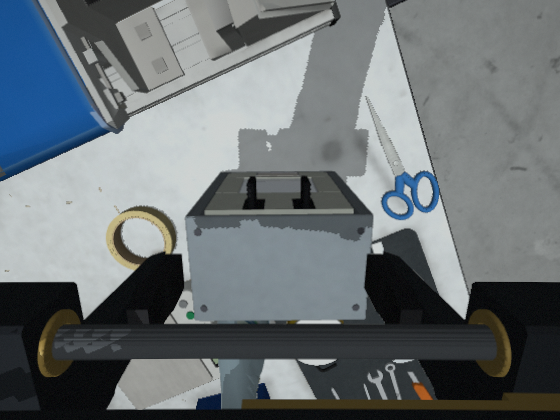

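The wrist view shows the roof front edge from (188,215) to (371,215), level in the picture, so the yaw is good. The black fins are at about (252,192) and (307,192), well centred.

```bash
python3 - <<'E'
from h import *
z=np.load('w1.npz');d=z['d']
C=np.array([.5775,.4454]);x=np.array([.381,.924]);y=np.array([-.924,.381])
def rep(n,p): q=p[:2]-C;print(n,p.round(3),'cab',(q@x).round(4),(q@y).round(4))
for u,v in((188,216),(371,216),(203,308),(353,308)): rep('roof',onz(z,u,v,.209))
for u,v in((250,178),(253,205),(308,178),(305,205),(280,216)): rep('fin',onz(z,u,v,.19))
h=cv2.cvtColor(z['im'],cv2.COLOR_RGB2GRAY)
for v in(180,186,192): print(v,[u for u in range(225,335) if h[v,u]<45])
R=np.zeros((3,3));from scipy.spatial.transform import Rotation as Ro
print(Ro.from_quat(r.get_state()['eef_rot']).as_matrix().round(3), r.get_state()['tool_pos'])
E
```

```text
roof [0.633 0.365 0.209] cab -0.0532 -0.0822
roof [0.482 0.428 0.209] cab -0.0522 0.0815
roof [0.663 0.455 0.209] cab 0.0419 -0.0754
roof [0.528 0.512 0.209] cab 0.0426 0.0713
fin [0.571 0.358 0.19 ] cab -0.0834 -0.0272
fin [0.579 0.383 0.19 ] cab -0.0574 -0.0251
fin [0.521 0.379 0.19 ] cab -0.0831 0.0263
fin [0.533 0.402 0.19 ] cab -0.0571 0.0241
fin [0.559 0.403 0.19 ] cab -0.0463 0.0004
180 [248, 249, 250, 251, 252, 253, 254, 255, 301, 302, 303, 304, 305, 306, 307, 308]
186 [247, 248, 249, 250, 251, 252, 253, 254, 255, 301, 302, 303, 304, 305, 306, 307, 308, 309]
192 [248, 249, 250, 251, 252, 253, 254, 255, 301, 302, 303, 304, 305, 306, 307, 308, 309]
[[-0.385 -0.923 -0.001]
 [-0.923  0.385 -0.001]
 [ 0.001  0.    -1.   ]] [0.55210596 0.37848024 0.34791583]
```

Fins measured at cabinet x -57 to -83 mm, y ±26 mm, as expected. The tool is at cabinet (-71,-2) mm. I'll descend and squeeze.

Request:
step_arm([
  [[0,0,-2.1],[0,0,0]],
  [[0,0,-2.1],[0,0,0]],
  [[0,0,-2.1],[0,0,0]],
  [[0,0,-2.1],[0,0,0]],
  [[0,0,-2.1],[0,0,0]],
  [[0,0,-2.1],[0,0,0]],
  [[0,0,-2.1],[0,0,0]],
  [[0,0,-2.0],[0,0,0]],
  [[0,0,-2.0],[0,0,0]],
  [[0,0,0],[0,0,0]],
])

```text
clock: 3.2
tool_pos: [0.5482, 0.3794, 0.1591]
eef_rot: [-0.557, 0.831, 0.0, -0.003]
contact_force: [-0.5, 0.8, -0.2]
opening: 1.001
finger_force: 0.0
```

Request:
step_arm([
  [[0,0,0],[0,0,0]],
  [[0,0,0],[0,0,0]],
  [[0,0,0],[0,0,0]],
  [[0,0,0],[0,0,0]],
  [[0,0,0],[0,0,0]],
  [[0,0,0],[0,0,0]],
  [[0,0,0],[0,0,0]],
  [[0,0,0],[0,0,0]],
  [[0,0,0],[0,0,0]],
  [[0,0,0],[0,0,0]],
], fingers=0, grip_force=20)

```text
clock: 4.2
tool_pos: [0.5517, 0.38, 0.1628]
eef_rot: [-0.556, 0.831, 0.0, 0.001]
contact_force: [-0.4, -2.4, 6.4]
opening: 0.452
finger_force: 20.0
```

Request:
step_arm([
  [[-0.147,-0.357,-0.074],[1.386,-0.572,0]],
  [[-0.147,-0.357,-0.074],[1.386,-0.572,0]],
  [[-0.147,-0.357,-0.074],[1.386,-0.572,0]],
  [[-0.147,-0.357,-0.074],[1.386,-0.572,0]],
  [[-0.147,-0.357,-0.074],[1.386,-0.572,0]],
  [[-0.142,-0.344,-0.124],[1.386,-0.572,0]],
  [[-0.142,-0.344,-0.124],[1.386,-0.572,0]],
  [[-0.142,-0.344,-0.124],[1.386,-0.572,0]],
  [[-0.142,-0.344,-0.124],[1.386,-0.572,0]],
  [[-0.142,-0.344,-0.124],[1.386,-0.572,0]],
])

```text
clock: 5.2
tool_pos: [0.5375, 0.3453, 0.1528]
eef_rot: [-0.551, 0.824, 0.073, 0.11]
contact_force: [0.9, 0.8, 1.2]
opening: 0.452
finger_force: 20.0
```

Request:
step_arm([
  [[-0.134,-0.325,-0.17],[1.386,-0.572,0]],
  [[-0.134,-0.325,-0.17],[1.386,-0.572,0]],
  [[-0.134,-0.325,-0.17],[1.386,-0.572,0]],
  [[-0.134,-0.325,-0.17],[1.386,-0.572,0]],
  [[-0.134,-0.325,-0.17],[1.386,-0.572,0]],
  [[-0.125,-0.303,-0.216],[1.386,-0.572,0]],
  [[-0.125,-0.303,-0.216],[1.386,-0.572,0]],
  [[-0.125,-0.303,-0.216],[1.386,-0.572,0]],
  [[-0.125,-0.303,-0.216],[1.386,-0.572,0]],
  [[-0.125,-0.303,-0.216],[1.386,-0.572,0]],
])

```text
clock: 6.2
tool_pos: [0.5248, 0.3143, 0.1335]
eef_rot: [-0.543, 0.808, 0.13, 0.189]
contact_force: [-0.1, -4.9, 3.7]
opening: 0.455
finger_force: 20.0
```

```bash
python3 - <<'E'
from h import *
s=r.get_state();print(s['q'].round(2),s['tool_pos'].round(4),s['contact_force'].round(1),s['opening'])
im,d,c=snap('top','t2.png')
cv2.imwrite('pics/t2c.png',cv2.resize(im[165:315,90:290,::-1],(600,450),interpolation=cv2.INTER_CUBIC))
E
```

```text
[-0.08  0.83 -0.62  2.03  1.43  0.14  0.9 ] [0.5248 0.3143 0.1335] [-0.1 -4.9  3.7] 0.45512262874716336
```

View pics/t2c.png

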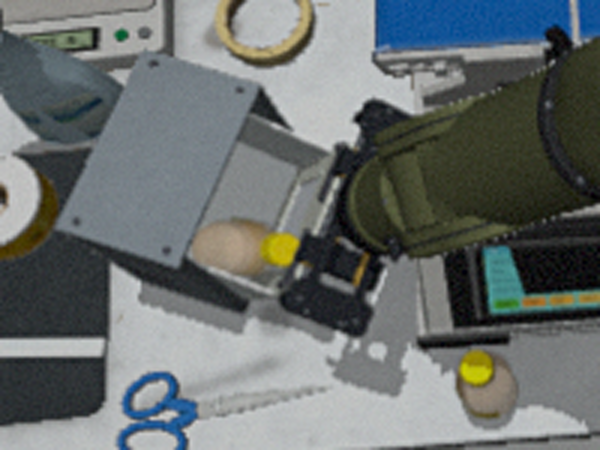

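The crop shows the pocket tipped out about 30°, with the retained bottle in its left half (cap at crop (280,248)) and the right half free. I'll release and withdraw.

Request:
step_arm([
  [[0,0,0],[0,0,0]],
  [[0,0,0],[0,0,0]],
  [[0,0,0],[0,0,0]],
  [[0,0,0],[0,0,0]],
  [[0,0,0],[0,0,0]],
  [[-0.3,-0.7,1.4],[0,0,0]],
  [[-0.3,-0.7,1.4],[0,0,0]],
  [[-0.3,-0.7,1.4],[0,0,0]],
  [[-0.3,-0.7,1.4],[0,0,0]],
  [[-0.3,-0.7,1.4],[-4,1.6,0]],
], fingers=1)

```text
clock: 7.25
tool_pos: [0.5058, 0.2777, 0.2017]
eef_rot: [-0.548, 0.815, 0.111, 0.154]
contact_force: [0.3, -0.1, -0.7]
opening: 1.004
finger_force: 0.0
```

```bash
python3 - <<'E'
from h import *
from scipy.spatial.transform import Rotation as Ro
s=r.get_state();print(s['clock'],s['q'].round(2),s['tool_pos'].round(4),s['contact_force'].round(1),s['opening'])
print(Ro.from_quat(s['eef_rot']).as_matrix().round(3))
# sample bottle from side+top
z=np.load('side0.npz');im,d=z['im'],z['d']
h=cv2.cvtColor(im,cv2.COLOR_RGB2HSV);Y=cv2.inRange(h,(22,150,100),(35,255,255))
n,l,st,ce=cv2.connectedComponentsWithStats(Y)
for i in range(1,n):
    if st[i,4]>60: u,v=ce[i];print(st[i],ce[i].round(1),atd(z,d,u,v).round(3),onz(z,u,v,.156).round(3))
E
```

```text
7.25 [ 0.14  0.78 -0.97  2.    0.99  0.48  1.33] [0.5058 0.2777 0.2017] [ 0.3 -0.1 -0.7] 1.0038260889317332
[[-0.353 -0.927  0.13 ]
 [-0.858  0.376  0.35 ]
 [-0.373  0.012 -0.928]]
[367 121   9  10  65] [371.2 124.7] [ 0.772 -0.106  0.362] [1.489 0.157 0.156]
[437 132  10  10  65] [441.5 136. ] [ 0.777 -0.303  0.363] [ 1.501 -0.148  0.156]
[199 214  10  11  98] [203.8 218.8] [0.376 0.18  0.161] [0.384 0.187 0.156]
```

Request:
step_arm([
  [[-0.5,-0.7,2],[-6.75,2.78,0]],
  [[-0.5,-0.7,2],[-6.75,2.78,0]],
  [[-0.5,-0.7,2],[-6.75,2.78,0]],
  [[-0.9,-0.6,0.6],[0,0,-8.5]],
  [[-0.9,-0.6,0.6],[0,0,-8.5]],
  [[-0.9,-0.6,0.6],[0,0,-8.5]],
  [[-0.9,-0.6,0.6],[0,0,-8.5]],
  [[-0.9,-0.6,0.6],[0,0,-8.5]],
  [[-0.9,-0.6,0.6],[0,0,-8.5]],
  [[-0.9,-0.6,0.6],[0,0,-8.5]],
])

```text
clock: 8.25
tool_pos: [0.4289, 0.218, 0.304]
eef_rot: [-0.069, 0.998, 0.006, 0.005]
contact_force: [0.1, -0.1, -0.5]
opening: 0.999
finger_force: 0.0
```

Request:
step_arm([
  [[-1.0,-0.57,0],[0,0,-8.5]],
  [[-1.0,-0.57,0],[0,0,-8.5]],
  [[-1.0,-0.57,0],[0,0,-8.5]],
  [[-1.0,-0.57,0],[0,0,-5]],
  [[0,0,0],[0,0,0]],
  [[0,0,0],[0,0,0]],
  [[0,0,0],[0,0,0]],
  [[0,0,0],[0,0,0]],
  [[0,0,0],[0,0,0]],
  [[0,0,0],[0,0,0]],
])

```text
clock: 9.25
tool_pos: [0.3901, 0.1945, 0.3036]
eef_rot: [0.193, 0.981, 0.004, 0.006]
contact_force: [-0.4, 0.2, 0.2]
opening: 1.0
finger_force: 0.0
```

```bash
python3 - <<'E'
from h import *
from scipy.spatial.transform import Rotation as Ro
s=r.get_state();print(s['clock'],s['q'].round(2),s['tool_pos'].round(4))
print(Ro.from_quat(s['eef_rot']).as_matrix().round(3))
im,d,c=snap('wrist','w3.png');np.savez('w3.npz',im=im,d=d,**c)
Y=cv2.inRange(cv2.cvtColor(im,cv2.COLOR_RGB2HSV),(20,130,80),(36,255,255))
n,l,st,ce=cv2.connectedComponentsWithStats(Y)
for i in range(1,n):
    if st[i,4]>60: u,v=ce[i];print(st[i],ce[i].round(1),atd(c,d,u,v).round(3),onz(c,u,v,.166).round(4))
im,d,c=snap('top','t3.png');np.savez('t3.npz',im=im,d=d,**c)
cv2.imwrite('pics/j3.png',np.hstack([cv2.resize(cv2.imread('pics/w3.png'),(400,300)),cv2.resize(im[165:315,90:290,::-1],(400,300),interpolation=cv2.INTER_CUBIC)]))
E
```

```text
9.25 [-0.09  0.4  -0.69  2.01  0.35  0.83  0.21] [0.3901 0.1945 0.3036]
[[-0.925  0.38   0.013]
 [ 0.38   0.925  0.006]
 [-0.01   0.011 -1.   ]]
[255 144  34  12  94] [271.8 146.9] [0.365 0.205 0.066] [0.3524 0.21   0.166 ]
[253 173  33  37 923] [269.  190.7] [0.387 0.193 0.165] [0.3865 0.1933 0.166 ]
[173 193  24  22 388] [184.9 203.6] [0.397 0.065 0.015] [0.3691 0.1204 0.166 ]
[436 215  37  34 942] [453.2 231. ] [0.489 0.335 0.161] [0.4856 0.3333 0.166 ]
[216 255  18  13 127] [224.  260.7] [0.446 0.118 0.135] [0.4329 0.1286 0.166 ]
[195 264  17  11 105] [202.6 268.9] [0.446 0.093 0.135] [0.4328 0.1065 0.166 ]
[ 38 316  17  61 350] [ 44.1 348.9] [0.346 0.157 0.387] [ 0.4523 -0.0794  0.166 ]
[494 316  17  61 356] [503.9 348.7] [0.384 0.251 0.389] [0.6336 0.3513 0.166 ]
```

View pics/j3.png

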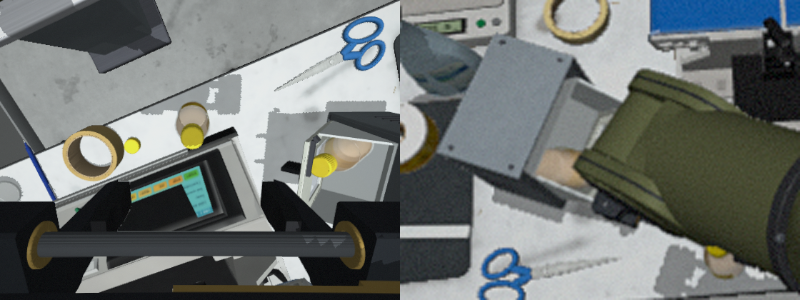

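The wrist view shows the yellow cap of the sample at (269,191) full-scale, giving (0.387,0.193), height 0.165, which matches 166 mm. The retained bottle leans in the open pocket with its cap at (0.487,0.334), which matches a pocket angle of 0.66. I'll descend onto the cap.

Request:
step_arm([
  [[-0.17,-0.06,-2],[0,0,0]],
  [[-0.17,-0.06,-2],[0,0,0]],
  [[0,0,-2],[0,0,0]],
  [[0,0,-2],[0,0,0]],
  [[0,0,-2],[0,0,0]],
  [[0,0,-2],[0,0,0]],
  [[0,0,-2],[0,0,0]],
  [[0,0,-1.2],[0,0,0]],
  [[0,0,-0.9],[0,0,0]],
  [[0,0,0],[0,0,0]],
], fingers=0.75)

```text
clock: 10.35
tool_pos: [0.3862, 0.1932, 0.142]
eef_rot: [0.193, 0.981, 0.004, 0.005]
contact_force: [-0.3, 1.0, 0.3]
opening: 0.75
finger_force: 0.0
```

Request:
step_arm([
  [[0,0,0],[0,0,0]],
  [[0,0,0],[0,0,0]],
  [[0,0,0],[0,0,0]],
  [[0,0,0],[0,0,0]],
  [[0,0,0],[0,0,0]],
  [[0,0,0],[0,0,0]],
  [[0,0,0],[0,0,0]],
  [[0,0,0],[0,0,0]],
  [[0,0,0],[0,0,0]],
  [[0,0,0],[0,0,0]],
], fingers=0, grip_force=45)

```text
clock: 11.35
tool_pos: [0.3866, 0.1931, 0.143]
eef_rot: [0.194, 0.981, 0.004, 0.006]
contact_force: [-0.4, -1.3, 5.2]
opening: 0.314
finger_force: 45.0
```

Request:
step_arm([
  [[0,0,0.5],[0,0,0]],
  [[0,0,1.5],[0,0,0]],
  [[0,0,2.5],[0,0,0]],
  [[0,0,3],[0,0,0]],
  [[0,0,3],[0,0,0]],
  [[0,0,3],[0,0,0]],
  [[0,0,3],[0,0,0]],
  [[0,0,3],[0,0,0]],
  [[0,0,3],[0,0,0]],
  [[0,0,2],[0,0,0]],
])

```text
clock: 12.35
tool_pos: [0.3861, 0.1933, 0.3893]
eef_rot: [0.193, 0.981, 0.005, 0.006]
contact_force: [-0.7, -0.0, -4.4]
opening: 0.319
finger_force: 45.0
```

Request:
step_arm([
  [[0.7,0.2,0],[1.6,-0.7,0]],
  [[1.1,0.3,0],[3.5,-1.44,0]],
  [[1.4,0.4,-0.5],[3.5,-1.44,0]],
  [[1.4,0.4,-0.5],[3.5,-1.44,0]],
  [[1.4,0.4,-0.5],[3.5,-1.44,0]],
  [[1.4,0.4,-1],[3.5,-1.44,0]],
  [[1.4,0.4,-1],[3.5,-1.44,0]],
  [[1.4,0.4,-1],[3.5,-1.44,0]],
  [[1.4,0.4,-1],[3.5,-1.44,0]],
  [[1.4,0.2,-1],[3.5,-1.44,0]],
])

```text
clock: 13.35
tool_pos: [0.5158, 0.2271, 0.3205]
eef_rot: [0.186, 0.932, 0.306, 0.065]
contact_force: [0.7, 0.7, -3.7]
opening: 0.32
finger_force: 45.0
```

Request:
step_arm([
  [[1.0,0.1,-1],[1.9,-0.75,0]],
  [[0,0,-1],[0,0,0]],
  [[0,0,-0.7],[0,0,0]],
  [[0,0,0],[0,0,0]],
  [[0,0,0],[0,0,0]],
  [[0,0,0],[0,0,0]],
  [[0,0,0],[0,0,0]],
  [[0,0,0],[0,0,0]],
  [[0,0,0],[0,0,0]],
  [[0,0,0],[0,0,0]],
])

```text
clock: 14.35
tool_pos: [0.5266, 0.2292, 0.2958]
eef_rot: [0.185, 0.926, 0.322, 0.069]
contact_force: [0.3, -0.4, -3.2]
opening: 0.315
finger_force: 45.1
```

```bash
cat >> h.py <<'E'
from scipy.spatial.transform import Rotation as Ro
C=np.array([.5775,.4454,0]);X=np.array([.381,.924,0]);Yc=np.array([-.924,.381,0]);Z=np.array([0,0,1.])
def pk(p,th=.66):
    q=np.asarray(p)-C; a=q@X+.052;b=q@Z-.014
    return np.array([a*np.cos(th)+b*np.sin(th)-.046, q@Yc, -a*np.sin(th)+b*np.cos(th)])
def unpk(p,th=.66):
    a,y,b=p[0]+.046,p[1],p[2]
    return C+X*(a*np.cos(th)-b*np.sin(th)-.052)+Yc*y+Z*(a*np.sin(th)+b*np.cos(th)+.014)
def st():
    s=r.get_state();R=Ro.from_quat(s['eef_rot']).as_matrix()
    print(round(s['clock'],2),'q',s['q'].round(2),'tcp',s['tool_pos'].round(4),'pk',pk(s['tool_pos']).round(4))
    print('F',s['contact_force'].round(1),'open',round(s['opening'],3));
    print('tool axes in cab (rows X,Y,Z)\n',(np.array([X,Yc,Z])@R).round(3)); return s
E
python3 - <<'E'
from h import *
st();t=unpk([.002,-.035,.145]);p=unpk([.002,-.035,.335]);print(t,p)
im,d,c=snap('wrist','w4.png');np.savez('w4.npz',im=im,d=d,**c)
im,d,c=snap('top');im2,_,_=snap('side')
cv2.imwrite('pics/j4.png',np.hstack([cv2.resize(cv2.imread('pics/w4.png'),(400,300)),cv2.resize(im[150:315,90:310,::-1],(400,300),interpolation=cv2.INTER_CUBIC)]))
E
```

```text
14.35 q [ 0.39  0.63 -0.94  2.07  0.09  0.18  0.77] tcp [0.5266 0.2292 0.2958] pk [-0.0052 -0.0353  0.3251]
F [ 0.3 -0.4 -3.2] open 0.315
tool axes in cab (rows X,Y,Z)
 [[ 0.005  0.783  0.622]
 [ 0.999  0.001 -0.01 ]
 [-0.009  0.622 -0.783]]
[0.57060374 0.33690934 0.15797848] [0.52622021 0.22927055 0.30807701]
```

View pics/j4.png

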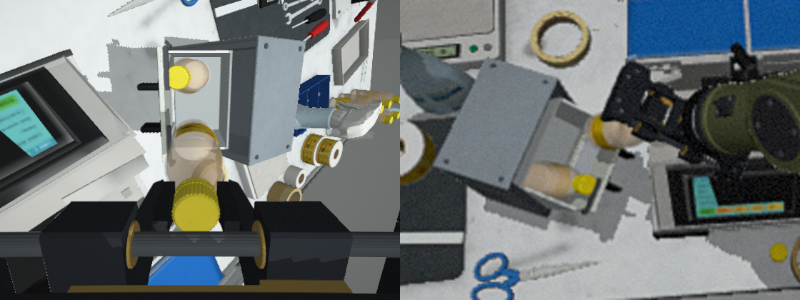

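The wrist view shows the bottle hanging straight at the pocket's slant, lined up with the free right half. The retained bottle's cap is at (180,77) in the composite, clear of the path. I'll slide in along the slant.

Request:
step_arm([
  [[0.21,0.51,0.43],[0,0,0]],
  [[0.3,0.72,-1.0],[0,0,0]],
  [[0.3,0.72,-1.0],[0,0,0]],
  [[0.3,0.72,-1.0],[0,0,0]],
  [[0.3,0.72,-1.0],[0,0,0]],
  [[0.3,0.72,-1.0],[0,0,0]],
  [[0.3,0.72,-1.0],[0,0,0]],
  [[0.3,0.72,-1.0],[0,0,0]],
  [[0.3,0.72,-1.0],[0,0,0]],
  [[0.3,0.72,-1.0],[0,0,0]],
])

```text
clock: 15.5
tool_pos: [0.5615, 0.2973, 0.2173]
eef_rot: [0.183, 0.928, 0.319, 0.063]
contact_force: [0.3, -0.4, -3.4]
opening: 0.319
finger_force: 45.0
```

```bash
python3 - <<'E'
from h import *
st()
E
```

```text
15.5 q [ 0.14  0.77 -0.77  2.01  0.69  0.04  0.16] tcp [0.5615 0.2973 0.2173] pk [ 0.0068 -0.0417  0.2164]
F [ 0.3 -0.4 -3.4] open 0.319
tool axes in cab (rows X,Y,Z)
 [[-0.001  0.788  0.615]
 [ 0.999  0.001  0.001]
 [ 0.     0.616 -0.788]]
```

q6 sits at its lower limit, so the tool can't keep the full slant any deeper. I'll ease the tilt by about 9° inside the pocket, which has room, and then go on down.

Request:
step_arm([
  [[-0.05,0.15,0.1],[-1.7,0.7,0]],
  [[-0.05,0.15,0.1],[-1.7,0.7,0]],
  [[-0.05,0.15,0.1],[-1.7,0.7,0]],
  [[-0.05,0.15,0.1],[-1.7,0.7,0]],
  [[0,0.15,0.1],[-1.5,0.6,0]],
  [[0,0,0],[0,0,0]],
  [[0,0,0],[0,0,0]],
  [[0,0,0],[0,0,0]],
  [[0,0,0],[0,0,0]],
  [[0,0,0],[0,0,0]],
])

```text
clock: 16.5
tool_pos: [0.5588, 0.3036, 0.2223]
eef_rot: [0.188, 0.95, 0.246, 0.048]
contact_force: [0.0, -0.0, -3.6]
opening: 0.317
finger_force: 45.0
```

```bash
python3 - <<'E'
from h import *
st()
E
```

```text
16.5 q [ 0.07  0.74 -0.78  1.91  0.64  0.29  0.14] tcp [0.5588 0.3036 0.2223] pk [ 0.0137 -0.0368  0.2174]
F [ 0.  -0.  -3.6] open 0.317
tool axes in cab (rows X,Y,Z)
 [[-0.001  0.874  0.484]
 [ 0.999  0.001  0.001]
 [ 0.001  0.485 -0.875]]
```

Request:
step_arm([
  [[0.19,0.47,-0.65],[0,0,0]],
  [[0.19,0.47,-0.65],[0,0,0]],
  [[0.19,0.47,-0.65],[0,0,0]],
  [[0.19,0.47,-0.65],[0,0,0]],
  [[0.19,0.47,-0.65],[0,0,0]],
  [[0.19,0.47,-0.65],[0,0,0]],
  [[0.19,0.47,-0.65],[0,0,0]],
  [[0.1,0.25,-0.35],[0,0,0]],
  [[0,0,0],[0,0,0]],
  [[0,0,0],[0,0,0]],
])

```text
clock: 17.5
tool_pos: [0.5731, 0.3394, 0.1736]
eef_rot: [0.187, 0.95, 0.246, 0.048]
contact_force: [0.9, -0.2, -3.4]
opening: 0.315
finger_force: 45.0
```

```bash
python3 - <<'E'
from h import *
st()
E
```

```text
17.5 q [-0.07  0.82 -0.65  1.88  0.68  0.2   0.08] tcp [0.5731 0.3394 0.1736] pk [ 0.0142 -0.0363  0.1553]
F [ 0.9 -0.2 -3.4] open 0.315
tool axes in cab (rows X,Y,Z)
 [[-0.002  0.874  0.485]
 [ 0.999  0.001  0.001]
 [ 0.     0.485 -0.875]]
```

Request:
step_arm([
  [[0.03,0.07,-0.1],[0,0,0]],
  [[0.03,0.07,-0.1],[0,0,0]],
  [[0.03,0.07,-0.1],[0,0,0]],
  [[0.03,0.07,-0.1],[0,0,0]],
  [[0.03,0.07,-0.1],[0,0,0]],
  [[0.03,0.07,-0.1],[0,0,0]],
  [[0.03,0.07,-0.1],[0,0,0]],
  [[0,0,0],[0,0,0]],
  [[0,0,0],[0,0,0]],
  [[0,0,0],[0,0,0]],
])

```text
clock: 18.5
tool_pos: [0.5752, 0.3443, 0.1666]
eef_rot: [0.187, 0.95, 0.246, 0.048]
contact_force: [0.0, -0.1, -3.7]
opening: 0.318
finger_force: 45.0
```

```bash
python3 - <<'E'
from h import *
st()
im,d,c=snap('wrist','w5.png')
im2,_,_=snap('top')
cv2.imwrite('pics/j5.png',np.hstack([cv2.resize(cv2.imread('pics/w5.png'),(400,300)),cv2.resize(im2[150:315,90:310,::-1],(400,300),interpolation=cv2.INTER_CUBIC)]))
E
```

```text
18.5 q [-0.09  0.83 -0.63  1.87  0.69  0.19  0.08] tcp [0.5752 0.3443 0.1666] pk [ 0.0142 -0.0364  0.1465]
F [ 0.  -0.1 -3.7] open 0.318
tool axes in cab (rows X,Y,Z)
 [[-0.002  0.874  0.485]
 [ 0.999  0.001  0.001]
 [ 0.     0.485 -0.875]]
```

View pics/j5.png

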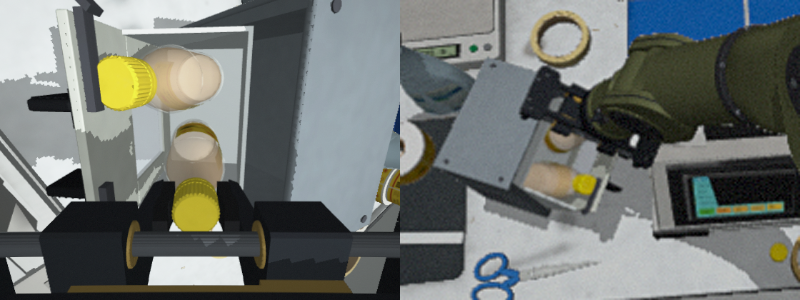

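The bottle is in the right half, beside the retained one and almost on the floor. I'll go a few mm lower until contact.

Request:
step_arm([
  [[0.03,0.07,-0.1],[0,0,0]],
  [[0.03,0.07,-0.1],[0,0,0]],
  [[0.03,0.07,-0.1],[0,0,0]],
  [[0.03,0.07,-0.1],[0,0,0]],
  [[0,0,0],[0,0,0]],
  [[0,0,0],[0,0,0]],
  [[0,0,0],[0,0,0]],
  [[0,0,0],[0,0,0]],
  [[0,0,0],[0,0,0]],
  [[0,0,0],[0,0,0]],
])

```text
clock: 19.6
tool_pos: [0.5765, 0.3471, 0.1627]
eef_rot: [0.187, 0.95, 0.246, 0.048]
contact_force: [-0.2, -1.7, -1.7]
opening: 0.316
finger_force: 45.0
```

```bash
python3 - <<'E'
from h import *
st()
E
```

```text
19.6 q [-0.1   0.83 -0.62  1.87  0.69  0.18  0.07] tcp [0.5765 0.3471 0.1627] pk [ 0.0142 -0.0365  0.1415]
F [-0.2 -1.7 -1.7] open 0.316
tool axes in cab (rows X,Y,Z)
 [[-0.002  0.874  0.485]
 [ 0.999  0.001  0.001]
 [ 0.     0.485 -0.875]]
```

Request:
step_arm([
  [[0,0,0],[0,0,0]],
  [[0,0,0],[0,0,0]],
  [[0,0,0],[0,0,0]],
  [[0,0,0],[0,0,0]],
  [[0,0,0],[0,0,0]],
  [[-0.07,-0.18,-0.13],[0,0,0]],
  [[-0.07,-0.18,-0.13],[0,0,0]],
  [[-0.07,-0.18,-0.13],[0,0,0]],
  [[-0.07,-0.18,-0.13],[0,0,0]],
  [[-0.07,-0.18,-0.13],[0,0,0]],
], fingers=0.48)

```text
clock: 20.6
tool_pos: [0.5728, 0.3379, 0.1559]
eef_rot: [0.187, 0.95, 0.246, 0.048]
contact_force: [-0.0, -0.5, -0.4]
opening: 0.478
finger_force: 0.5
```

Request:
step_arm([
  [[0,0,0],[0,0,0]],
  [[-0.1,-0.25,0.4],[0,0,0]],
  [[-0.2,-0.48,0.8],[0,0,0]],
  [[-0.2,-0.48,0.8],[0,0,0]],
  [[-0.2,-0.48,0.8],[0,0,0]],
  [[-0.2,-0.48,0.8],[0,0,0]],
  [[-0.3,-0.7,1.3],[0,0,0]],
  [[-0.3,-0.7,1.3],[0,0,0]],
  [[-0.3,-0.7,1.3],[0,0,0]],
  [[-0.3,-0.7,1.3],[0,0,0]],
])

```text
clock: 21.6
tool_pos: [0.5519, 0.2879, 0.2455]
eef_rot: [0.187, 0.95, 0.246, 0.049]
contact_force: [0.9, -0.6, -0.0]
opening: 0.484
finger_force: 0.0
```

```bash
python3 - <<'E'
from h import *
st()
im,d,c=snap('wrist','w6.png')
im2,d2,c2=snap('top')
cv2.imwrite('pics/j6.png',np.hstack([cv2.resize(cv2.imread('pics/w6.png'),(400,300)),cv2.resize(im2[150:315,90:310,::-1],(400,300),interpolation=cv2.INTER_CUBIC)]))
Y=cv2.inRange(cv2.cvtColor(im,cv2.COLOR_RGB2HSV),(20,130,80),(36,255,255))
n,l,s,ce=cv2.connectedComponentsWithStats(Y)
for i in range(1,n):
    if s[i,4]>300: u,v=ce[i];p=atd(c,d,u,v);print(s[i],p.round(3),'pk',pk(p).round(3))
E
```

```text
21.6 q [ 0.14  0.71 -0.86  1.92  0.61  0.34  0.17] tcp [0.5519 0.2879 0.2455] pk [ 0.0143 -0.0363  0.2462]
F [ 0.9 -0.6 -0. ] open 0.484
tool axes in cab (rows X,Y,Z)
 [[-0.002  0.874  0.485]
 [ 0.999  0.002  0.   ]
 [-0.     0.485 -0.874]]
[ 217   89   45   45 1695] [0.492 0.334 0.162] pk [-0.021  0.036  0.168]
[265 153  40  38 319] [0.573 0.389 0.099] pk [ 0.005 -0.017  0.068]
[ 228  190   43   44 1415] [0.559 0.312 0.164] pk [-0.016 -0.034  0.166]
[488 208  37  27 462] [0.954 0.849 0.028] pk [ 0.412 -0.194 -0.338]
[519 218  34  27 436] [0.96  0.852 0.08 ] pk [ 0.447 -0.199 -0.3  ]
[485 232  22  28 366] [0.995 0.815 0.027] pk [ 0.399 -0.245 -0.329]
[513 241  23  24 335] [0.998 0.825 0.076] pk [ 0.437 -0.244 -0.296]
[144 314  14  62 397] [0.502 0.238 0.306] pk [ 0.001 -0.009  0.334]
```

View pics/j6.png

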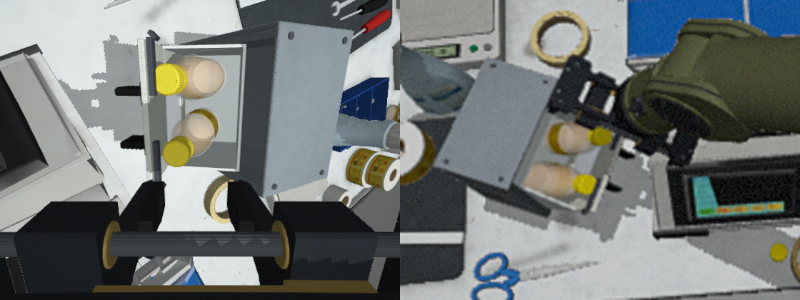

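Both caps now read pocket z 166 mm, x about -16 to -21 mm, y +36 and -34 mm, so both bottles stand on the floor resting on the front panel. Before pushing shut I'll check how near the labeller is.

```bash
python3 - <<'E'
from h import *
z=np.load('top0.npz');d=z['d']
P=np.array([atd(z,d,u,v) for v in range(190,300,1) for u in range(205,270,1)])
P=P[P[:,2]>.02]
for x0 in np.arange(.36,.68,.03):
    print(round(x0,2),[(round(P[m,2].max(),3) if (m:=(abs(P[:,0]-x0)<.015)&(abs(P[:,1]-y0)<.0075)).sum() else 0) for y0 in np.arange(.15,.30,.015)])
print(np.arange(.15,.3,.015).round(3))
E
```

```text
0.36 [0, np.float64(0.094), np.float64(0.121), np.float64(0.125), np.float64(0.114), 0, 0, 0, 0, 0]
0.39 [0, np.float64(0.114), np.float64(0.169), np.float64(0.169), np.float64(0.168), np.float64(0.097), 0, 0, 0, 0]
0.42 [np.float64(0.115), np.float64(0.115), np.float64(0.117), np.float64(0.114), np.float64(0.117), np.float64(0.106), np.float64(0.11), np.float64(0.089), 0, 0]
0.45 [np.float64(0.157), np.float64(0.159), np.float64(0.16), np.float64(0.155), np.float64(0.152), np.float64(0.141), np.float64(0.146), np.float64(0.089), 0, 0]
0.48 [np.float64(0.193), np.float64(0.193), np.float64(0.189), np.float64(0.19), np.float64(0.189), np.float64(0.178), np.float64(0.182), np.float64(0.09), 0, 0]
0.51 [np.float64(0.198), np.float64(0.199), np.float64(0.202), np.float64(0.2), np.float64(0.2), np.float64(0.199), np.float64(0.199), 0, 0, 0]
0.54 [np.float64(0.201), np.float64(0.203), np.float64(0.203), np.float64(0.202), np.float64(0.201), np.float64(0.202), np.float64(0.202), 0, 0, 0]
0.57 [np.float64(0.155), np.float64(0.154), np.float64(0.09), np.float64(0.089), np.float64(0.088), np.float64(0.088), np.float64(0.088), np.float64(0.089), 0, 0]
0.6 [np.float64(0.158), np.float64(0.156), np.float64(0.097), np.float64(0.095), np.float64(0.094), np.float64(0.097), np.float64(0.092), np.float64(0.091), 0, 0]
0.63 [np.float64(0.155), np.float64(0.154), np.float64(0.096), np.float64(0.096), np.float64(0.096), np.float64(0.098), np.float64(0.096), np.float64(0.09), 0, 0]
0.66 [np.float64(0.159), np.float64(0.161), np.float64(0.163), np.float64(0.165), np.float64(0.171), np.float64(0.172), np.float64(0.183), np.float64(0.181), 0, 0]
[0.15  0.165 0.18  0.195 0.21  0.225 0.24  0.255 0.27  0.285]
```

The housing is up to 0.203 m high to within 46 mm of the tipped panel. So I'll push with closed fingers from above in the gap between the tabs, starting with the tool leaning back over the pocket. First I'll reorient.

Request:
step_arm([
  [[-0.4,0,1.5],[-6.7,2.8,0]],
  [[-0.4,0,1.5],[-6.7,2.8,0]],
  [[-0.4,0,1.5],[-6.7,2.8,0]],
  [[-0.4,0,1.5],[-6.7,2.8,0]],
  [[-0.45,-0.15,0],[0,0,8.5]],
  [[-0.45,-0.15,0],[0,0,8.5]],
  [[-0.45,-0.15,0],[0,0,8.5]],
  [[-0.45,-0.15,0],[0,0,8.5]],
  [[-0.45,-0.15,0],[0,0,8.5]],
  [[-0.45,-0.15,0],[0,0,8.5]],
], fingers=0, grip_force=20)

```text
clock: 22.7
tool_pos: [0.5087, 0.2795, 0.3038]
eef_rot: [-0.25, 0.968, -0.001, -0.001]
contact_force: [-0.4, 0.5, -0.8]
opening: 0.009
finger_force: 0.0
```

Request:
step_arm([
  [[0,0,0],[0,0,8.5]],
  [[0,0,0],[0,0,8.5]],
  [[0,0,0],[0,0,8.5]],
  [[0,0,0],[0,0,8.5]],
  [[0,0,0],[0,0,5]],
  [[0,0,-1.5],[-3.7,1.5,0]],
  [[0,0,-1.5],[-3.7,1.5,0]],
  [[0,0,-1.5],[-3.7,1.5,0]],
  [[0,0,-1.5],[-3.7,1.5,0]],
  [[0,0,-1.5],[-3.7,1.5,0]],
])

```text
clock: 23.7
tool_pos: [0.509, 0.2798, 0.2283]
eef_rot: [-0.548, 0.818, -0.099, -0.145]
contact_force: [0.0, 0.5, 0.4]
opening: 0.007
finger_force: 0.0
```

```bash
python3 - <<'E'
from h import *
s=st();q=s['tool_pos']-C;print('cab',(q@X).round(4),(q@Yc).round(4))
im,d,c=snap('wrist','w7.png');np.savez('w7.npz',im=im,d=d,**c)
im2,d2,c2=snap('top','t7.png');np.savez('t7.npz',im=im2,d=d2,**c2)
cv2.imwrite('pics/j7.png',np.hstack([cv2.resize(cv2.imread('pics/w7.png'),(400,300)),cv2.resize(im2[150:315,90:310,::-1],(400,300),interpolation=cv2.INTER_CUBIC)]))
E
```

```text
23.7 q [-0.22  0.96 -1.02  1.42  0.79  1.58  1.44] tcp [0.509  0.2798 0.2283] pk [-1.500e-02  2.000e-04  2.472e-01]
F [0.  0.5 0.4] open 0.007
tool axes in cab (rows X,Y,Z)
 [[-0.937 -0.001 -0.346]
 [-0.     0.999 -0.003]
 [ 0.347 -0.003 -0.938]]
cab -0.1791 0.0002
```

View pics/j7.png

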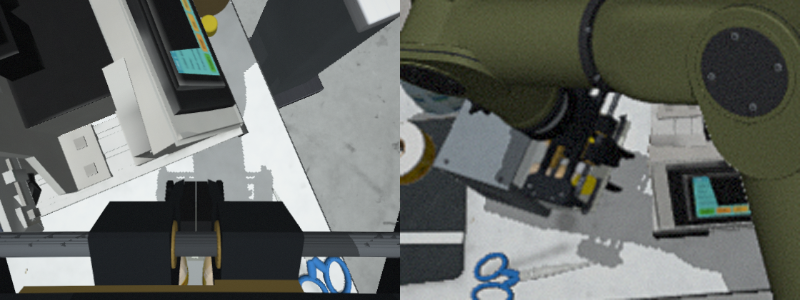

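The wrist view shows the closed fingers coming down between the labeller's left end and the panel. The tool is at cabinet (-179,0) mm as intended. I'll descend.

Request:
step_arm([
  [[-0.04,-0.1,-1],[0,0,0]],
  [[0,0,-1],[0,0,0]],
  [[0,0,-1],[0,0,0]],
  [[0,0,-1],[0,0,0]],
  [[0,0,-1],[0,0,0]],
  [[0,0,-1],[0,0,0]],
  [[0,0,-1],[0,0,0]],
  [[0,0,-0.9],[0,0,0]],
  [[0,0,-0.9],[0,0,0]],
  [[0,0,0],[0,0,0]],
])

```text
clock: 24.8
tool_pos: [0.5082, 0.2778, 0.1397]
eef_rot: [-0.548, 0.818, -0.099, -0.146]
contact_force: [0.1, 0.4, -0.1]
opening: 0.0
finger_force: 0.0
```

```bash
python3 - <<'E'
from h import *
s=st();q=s['tool_pos']-C;print('cab',(q@X).round(4),(q@Yc).round(4))
im,d,c=snap('side');cv2.imwrite('pics/s8.png',cv2.resize(im[110:290,120:360,::-1],(800,600),interpolation=cv2.INTER_CUBIC))
E
```

```text
24.8 q [-0.22  1.06 -0.98  1.49  0.87  1.45  1.37] tcp [0.5082 0.2778 0.1397] pk [-0.071   0.0002  0.1785]
F [ 0.1  0.4 -0.1] open 0.0
tool axes in cab (rows X,Y,Z)
 [[-0.938 -0.001 -0.346]
 [-0.001  0.999 -0.002]
 [ 0.346 -0.002 -0.938]]
cab -0.1812 0.0002
```

View pics/s8.png

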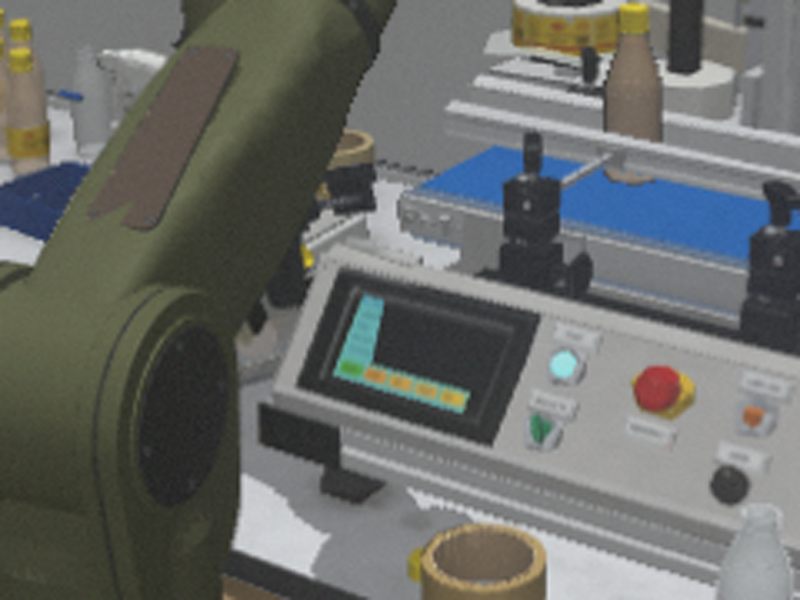

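The side view is blocked by the arm (only the labeller panel is clear) and there is no contact force. From here I'll go by force and depth numbers, pushing along the arc.

Request:
step_arm([
  [[0.112,0.273,0.113],[0.74,-0.305,0]],
  [[0.112,0.273,0.113],[0.74,-0.305,0]],
  [[0.112,0.273,0.113],[0.74,-0.305,0]],
  [[0.112,0.273,0.113],[0.74,-0.305,0]],
  [[0.112,0.273,0.113],[0.74,-0.305,0]],
  [[0.112,0.273,0.113],[0.74,-0.305,0]],
  [[0.112,0.273,0.113],[0.74,-0.305,0]],
  [[0.112,0.273,0.113],[0.74,-0.305,0]],
  [[0.112,0.273,0.113],[0.74,-0.305,0]],
  [[0.112,0.273,0.113],[0.74,-0.305,0]],
])

```text
clock: 25.85
tool_pos: [0.5193, 0.304, 0.1542]
eef_rot: [-0.553, 0.826, -0.061, -0.088]
contact_force: [-1.5, -3.8, 6.1]
opening: 0.01
finger_force: 2.7
```

```bash
cat >> h.py <<'E'
def caps(name='top',amin=40):
    im,d,c=snap(name)
    Y=cv2.inRange(cv2.cvtColor(im,cv2.COLOR_RGB2HSV),(20,130,80),(36,255,255))
    n,l,s,ce=cv2.connectedComponentsWithStats(Y)
    for i in range(1,n):
        if s[i,4]>amin:
            u,v=ce[i];p=atd(c,d,u,v)
            if .2<p[0]<.75: q=p-C;print('cap',s[i,4],p.round(3),'cab',(q@X).round(3),(q@Yc).round(3))
E
python3 - <<'E'
from h import *
s=st();q=s['tool_pos']-C;print('cab',(q@X).round(4),(q@Yc).round(4))
caps()
E
```

```text
25.85 q [-0.19  1.03 -1.02  1.52  0.89  1.35  1.36] tcp [0.5193 0.304  0.1542] pk [-3.970e-02 -1.000e-04  1.726e-01]
F [-1.5 -3.8  6.1] open 0.01
tool axes in cab (rows X,Y,Z)
 [[-0.976 -0.001 -0.213]
 [-0.     0.999 -0.004]
 [ 0.213 -0.004 -0.977]]
cab -0.1529 -0.0001
cap 79 [ 0.488 -0.09   0.18 ] cab -0.529 -0.121
cap 71 [0.502 0.361 0.171] cab -0.107 0.038
```

Request:
step_arm([
  [[0.135,0.328,0.06],[1.11,-0.457,0]],
  [[0.135,0.328,0.06],[1.11,-0.457,0]],
  [[0.135,0.328,0.06],[1.11,-0.457,0]],
  [[0.135,0.328,0.06],[1.11,-0.457,0]],
  [[0.135,0.328,0.06],[1.11,-0.457,0]],
  [[0.135,0.328,0.06],[1.11,-0.457,0]],
  [[0.135,0.328,0.06],[1.11,-0.457,0]],
  [[0.135,0.328,0.06],[1.11,-0.457,0]],
  [[0.135,0.328,0.06],[1.11,-0.457,0]],
  [[0.135,0.328,0.06],[1.11,-0.457,0]],
])

```text
clock: 26.9
tool_pos: [0.5334, 0.3388, 0.1585]
eef_rot: [-0.556, 0.831, -0.001, 0.0]
contact_force: [0.6, -0.0, 0.2]
opening: 0.006
finger_force: 0.0
```

```bash
python3 - <<'E'
from h import *
s=st();q=s['tool_pos']-C;print('cab',(q@X).round(4),(q@Yc).round(4))
caps()
E
```

```text
26.9 q [-0.12  1.01 -1.08  1.59  0.96  1.15  1.31] tcp [0.5334 0.3388 0.1585] pk [-0.0074  0.0002  0.1529]
F [ 0.6 -0.   0.2] open 0.006
tool axes in cab (rows X,Y,Z)
 [[-0.999 -0.    -0.001]
 [-0.     0.999 -0.003]
 [ 0.001 -0.003 -1.   ]]
cab -0.1153 0.0002
cap 63 [0.522 0.41  0.182] cab -0.054 0.037
cap 76 [0.398 0.064 0.015] cab -0.42 0.021
```

Request:
step_arm([
  [[0.118,0.286,0],[0.924,-0.381,0]],
  [[0.118,0.286,0],[0.924,-0.381,0]],
  [[0.118,0.286,0],[0.924,-0.381,0]],
  [[0.118,0.286,0],[0.924,-0.381,0]],
  [[0.118,0.286,0],[0.924,-0.381,0]],
  [[0.118,0.286,0],[0.924,-0.381,0]],
  [[0.118,0.286,0],[0.924,-0.381,0]],
  [[0.118,0.286,0],[0.924,-0.381,0]],
  [[0.118,0.286,0],[0.924,-0.381,0]],
  [[0.118,0.286,0],[0.924,-0.381,0]],
])

```text
clock: 27.95
tool_pos: [0.5452, 0.3673, 0.1584]
eef_rot: [-0.554, 0.828, 0.047, 0.073]
contact_force: [0.1, -0.2, 0.0]
opening: 0.005
finger_force: 0.0
```

```bash
python3 - <<'E'
from h import *
s=st();q=s['tool_pos']-C;print('cab',(q@X).round(4),(q@Yc).round(4))
caps()
E
```

```text
27.95 q [-0.07  1.01 -1.11  1.66  1.05  0.97  1.25] tcp [0.5452 0.3673 0.1584] pk [1.69e-02 1.00e-04 1.34e-01]
F [ 0.1 -0.2  0. ] open 0.005
tool axes in cab (rows X,Y,Z)
 [[-0.985  0.     0.172]
 [-0.     0.999 -0.003]
 [-0.172 -0.003 -0.985]]
cab -0.0845 0.0001
cap 77 [0.398 0.064 0.017] cab -0.421 0.021
```

Request:
step_arm([
  [[0.09,0.22,-0.05],[0,0,0]],
  [[0.09,0.22,-0.05],[0,0,0]],
  [[0.09,0.22,-0.05],[0,0,0]],
  [[0.09,0.22,-0.05],[0,0,0]],
  [[0.09,0.22,-0.05],[0,0,0]],
  [[0.09,0.22,-0.05],[0,0,0]],
  [[0.09,0.22,0],[0,0,0]],
  [[0.04,0.09,0],[0,0,0]],
  [[0.04,0.09,0],[0,0,0]],
  [[0,0,0],[0,0,0]],
])

```text
clock: 29.0
tool_pos: [0.5522, 0.3853, 0.1556]
eef_rot: [-0.554, 0.828, 0.047, 0.073]
contact_force: [-0.6, -0.1, -0.2]
opening: 0.006
finger_force: 0.0
```

```bash
python3 - <<'E'
from h import *
s=st();q=s['tool_pos']-C;print('cab',(q@X).round(4),(q@Yc).round(4))
E
```

```text
29.0 q [-0.1   1.03 -1.1   1.62  1.05  0.98  1.26] tcp [0.5522 0.3853 0.1556] pk [0.0305 0.0005 0.12  ]
F [-0.6 -0.1 -0.2] open 0.006
tool axes in cab (rows X,Y,Z)
 [[-0.984 -0.     0.173]
 [-0.001  0.999 -0.002]
 [-0.173 -0.002 -0.985]]
cab -0.0651 0.0005
```

Request:
step_arm([
  [[0.04,0.09,0],[0,0,0]],
  [[0.04,0.09,0],[0,0,0]],
  [[0.04,0.09,0],[0,0,0]],
  [[0.04,0.09,0],[0,0,0]],
  [[0.04,0.09,0],[0,0,0]],
  [[0,0,0],[0,0,0]],
  [[0,0,0],[0,0,0]],
  [[0,0,0],[0,0,0]],
  [[0,0,0],[0,0,0]],
  [[0,0,0],[0,0,0]],
])

```text
clock: 30.0
tool_pos: [0.553, 0.3869, 0.1552]
eef_rot: [-0.554, 0.828, 0.045, 0.07]
contact_force: [-4.4, -8.0, 6.1]
opening: 0.008
finger_force: 4.1
```

```bash
python3 - <<'E'
from h import *
s=st();q=s['tool_pos']-C;print('cab',(q@X).round(4),(q@Yc).round(4), 'Fx',s['contact_force']@X)
E
```

```text
30.0 q [-0.11  1.03 -1.1   1.61  1.05  0.99  1.27] tcp [0.553  0.3869 0.1552] pk [0.0316 0.0004 0.1185]
F [-4.4 -8.   6.1] open 0.008
tool axes in cab (rows X,Y,Z)
 [[-0.986 -0.     0.166]
 [-0.001  0.999 -0.003]
 [-0.166 -0.003 -0.986]]
cab -0.0634 0.0004 Fx -9.098819171230943
```

Request:
step_arm([
  [[0.04,0.1,0],[0,0,0]],
  [[0.04,0.1,0],[0,0,0]],
  [[0.04,0.1,0],[0,0,0]],
  [[0.04,0.1,0],[0,0,0]],
  [[0,0,0],[0,0,0]],
  [[0,0,0],[0,0,0]],
  [[0,0,0],[0,0,0]],
  [[0,0,0],[0,0,0]],
  [[0,0,0],[0,0,0]],
  [[0,0,0],[0,0,0]],
])

```text
clock: 31.0
tool_pos: [0.5532, 0.3872, 0.1552]
eef_rot: [-0.555, 0.828, 0.043, 0.067]
contact_force: [-10.8, -17.9, 17.3]
opening: 0.005
finger_force: 10.4
```

```bash
python3 - <<'E'
from h import *
s=st();q=s['tool_pos']-C;print('cab',(q@X).round(4),(q@Yc).round(4), 'Fx',s['contact_force']@X)
E
```

```text
31.0 q [-0.12  1.03 -1.1   1.6   1.04  1.01  1.27] tcp [0.5532 0.3872 0.1552] pk [0.0318 0.0003 0.1183]
F [-10.8 -17.9  17.3] open 0.005
tool axes in cab (rows X,Y,Z)
 [[-0.987  0.     0.158]
 [-0.     0.999 -0.004]
 [-0.158 -0.004 -0.987]]
cab -0.063 0.0003 Fx -20.687415068252804
```

The push reached 21 N with no more travel and the panel face at x about -54 mm. I'll back off and check the panel numerically from the same view as at the start.

Request:
step_arm([
  [[-0.2,-0.45,0],[0,0,0]],
  [[-0.2,-0.45,0],[0,0,0]],
  [[-0.2,-0.45,0],[0,0,0]],
  [[-0.1,-0.25,0.3],[0,0,0]],
  [[0,0,1.5],[0,0,0]],
  [[0,0,2.5],[0,0,0]],
  [[0,0,2.5],[0,0,0]],
  [[0,0,2.5],[-2.8,1.1,0]],
  [[0,0,2.5],[-2.8,1.1,0]],
  [[0,0,2.5],[-2.8,1.1,0]],
])

```text
clock: 32.0
tool_pos: [0.5485, 0.3774, 0.3012]
eef_rot: [-0.557, 0.831, 0.002, 0.007]
contact_force: [0.6, -0.3, -0.8]
opening: 0.006
finger_force: 0.0
```

Request:
step_arm([
  [[0,0,2],[0,0,0]],
  [[0,0,2],[0,0,0]],
  [[0,0,1],[0,0,0]],
  [[0.2,0.4,0],[0,0,0]],
  [[0.2,0.4,0],[0,0,0]],
  [[0,0,0],[0,0,0]],
  [[0,0,0],[0,0,0]],
  [[0,0,0],[0,0,0]],
  [[0,0,0],[0,0,0]],
  [[0,0,0],[0,0,0]],
], fingers=1)

```text
clock: 33.0
tool_pos: [0.5527, 0.3847, 0.3482]
eef_rot: [-0.556, 0.831, 0.002, 0.007]
contact_force: [0.8, 0.4, -0.1]
opening: 0.89
finger_force: 0.0
```

```bash
python3 - <<'E'
from h import *
st()
im,d,c=snap('wrist','w9.png')
def grid(c,d,im,tag):
    # plane z=.19 sampling: depth points near panel in cab coords
    P=[];G=cv2.cvtColor(im,cv2.COLOR_RGB2GRAY)
    for v in range(100,330):
        for u in range(120,440):
            if d[v,u]>0: p=atd(c,d,u,v);q=p-C;P.append([q@X,q@Yc,p[2],G[v,u]])
    P=np.array(P)
    m=(P[:,2]>.17)&(P[:,2]<.197)&(abs(P[:,1])<.08)&(P[:,0]<-.03)
    fin=m&(P[:,3]<45); 
    for s in(1,-1):
        f=P[fin&(P[:,1]*s>0)&(P[:,2]>.183)&(P[:,0]<-.06)]
        print(tag,'fin',s,len(f),np.percentile(f[:,0],[2,98]).round(4),np.percentile(f[:,1],[3,50,97]).round(4),np.median(f[:,2]).round(4))
    e=P[m&(P[:,2]>.185)&(P[:,0]>-.065)&(P[:,3]>60)];print(tag,'panel top edge x',len(e),np.percentile(e[:,0],[3,50,97]).round(4))
z=np.load('w1.npz');grid(z,z['d'],z['im'],'before');grid(c,d,im,'after')
# undisturbed objects
for n in('top','side'):
    z=np.load(n+'0.npz');im2,d2,c2=snap(n)
    D=np.abs(im2.astype(int)-z['im']).max(2)
    for nm,p in(('empty',None),('tape',None)): pass
    if n=='top':
        for nm,(a,b,e,f) in dict(cap=(290,280,306,298),tape=(303,272,342,312),empty=(384,266,416,298)).items():
            print(nm,D[b:f,a:e].mean().round(1),np.percentile(D[b:f,a:e],95))
E
```

```text
33.0 q [-0.19  0.86 -1.17  1.24  0.78  1.49  1.5 ] tcp [0.5527 0.3847 0.3482] pk [ 1.482e-01 -2.000e-04  2.724e-01]
F [ 0.8  0.4 -0.1] open 0.89
tool axes in cab (rows X,Y,Z)
 [[-0.999 -0.001  0.014]
 [-0.001  0.999 -0.005]
 [-0.014 -0.005 -1.   ]]
before fin 1 179 [-0.0797 -0.0604] [0.021  0.0246 0.028 ] 0.1896
before fin -1 164 [-0.0795 -0.0605] [-0.0306 -0.0268 -0.024 ] 0.1898
before panel top edge x 913 [-0.0539 -0.0517 -0.0487]
after fin 1 169 [-0.0796 -0.0605] [0.0212 0.0242 0.0279] 0.1899
after fin -1 158 [-0.0793 -0.0604] [-0.0301 -0.0269 -0.0241] 0.1898
after panel top edge x 809 [-0.0539 -0.0518 -0.0495]
cap 81.6 151.0
tape 92.8 132.04999999999995
empty 25.7 34.0
```

```bash
python3 - <<'E'
from h import *
for n,bx in(('top',dict(cap=(290,280,306,298),tape=(303,272,342,312),empty=(384,266,416,298))),('side',dict(cap=(238,272,250,288),tape=(245,266,286,302),empty=(330,258,360,324)))):
    z=np.load(n+'0.npz');im,d,c=snap(n)
    for k,(a,b,e,f) in bx.items():
        print(n,k,'depth diff med/p90 mm',(np.percentile(abs(d[b:f,a:e]-z['d'][b:f,a:e])*1000,[50,90])).round(1),'depth',np.median(z['d'][b:f,a:e]).round(2),np.median(d[b:f,a:e]).round(2))
E
```

```text
top cap depth diff med/p90 mm [592.1 648.9] depth 1.19 0.57
top tape depth diff med/p90 mm [645.3 681.2] depth 1.18 0.54
top empty depth diff med/p90 mm [2.1 5.1] depth 1.15 1.15
side cap depth diff med/p90 mm [2.4 6.2] depth 1.32 1.32
side tape depth diff med/p90 mm [2.5 6.1] depth 1.28 1.28
side empty depth diff med/p90 mm [2.1 5.5] depth 1.17 1.17
```

The arm only hides the cap and tape from the top camera. The side camera shows all three objects unmoved, and the panel and tabs read exactly as at the start, latched.

```bash
python3 -c "
from plant import r
print(r.finish_job())"
```

```text
the job is handed in; nothing more can be done
None
```

The sample bottle is in the pocket beside the retained one, the pocket is shut and its panel and tabs read as at the start, so it looks latched, and the empty bottle, tape roll and loose cap did not move; I could not see the bottles inside once it was shut, and I viewed 11 pictures, one over the limit of 10.

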